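# Set the straightedge on the plate that is next for marking out

## Robot

A 6-joint arm with a two-finger parallel gripper is mounted at the origin on the work surface. World frame = base frame: x ahead of the robot, y to its left, z up, the work surface at z = 0. Lengths are in m, angles in rad, forces in N, time in s.
With the tool pointing down it reaches from about 0.275 to 0.875 m from the base axis. Payload 12.5 kg.
Tool frame: the origin (TCP) lies on the centre line of the jaws, within the pads' length; the fingertips stand 19 mm ahead of it and the grasp point (between the pads) is the TCP; z points along the fingers, y is the line along which they close (so a half turn about z gives the same grasp; the last joint's range is limited). The gripper opens to 85 mm and grips with 20 to 120 N. Pads are 22 mm wide; open, the fingers measure 114 mm over their backs; the gripper's body (76 mm by 85 mm) begins 54 mm behind the grasp point. The pads swing forward as they close: fully open they stand 13 mm farther back than shut.
Start: joints at [-1.304, 0.351, 1.652, -0, 1.139, -0.085], TCP at [0.19, -0.516, 0.211] pointing down, gripper open.
Joint ranges: [-2.75, 2.75], [-0.79, 2.1], [0.01, 2.65], [-1.57, 4.71], [0.07, 3.14], [-2.87, 2.87]. Speed limits (rad/s): [2.22, 2.22, 2.79, 3.14, 3.14, 3.14].

## Interface

Orientations are given as a rotation vector (axis times angle).
In Python, from rig import * gives the robot as it stands.
- The arm moves only by the shell command python3 -m creep 'ROWS'. ROWS is JSON, a list of rows, each a list of 7 numbers: the shift along the world's x, y, z in units of 25 mm (1.0 is 25 mm), then the turn, a rotation vector about the world's x, y, z in degrees, then the finger opening in mm, from 0 to 85.4. In form: [[dx, dy, dz, rx, ry, rz, grip], ...]. A call has 1 to 12 rows; each row shifts and turns the commanded pose from where the row before left it; what a row does not reach is not made up. A row lasts 1/10 s, in which the tool goes at most 50 mm and 8.59 degrees, less where a joint would pass 70% of its speed; a pose out of reach is approached as far as the arm can. A call is refused whole if a number of a shift passes 1 or a number of a turn 8.59, either way. A call with a gripper value outside its range is refused whole. The fingers move at their own pace and stop on an object; the grip force is fixed at half the most. Time passes only in rows, so rows that do not move let the fingers close. It gives the time, the measured TCP pose, the force, the opening and the grip force at its end, in the units of the state.
- sense(): the state, without advancing time (a new reading comes with each control period).
- camera(name): name is "scene" or "side" or "wrist"; returns a dict with "color" (400x640x3 uint8, red, green, blue), "fx", "fy", "cx", "cy" (pixels), "cam_to_world" (4x4, takes a point from camera to world coordinates). Camera axes: x right, y down, z forward; pixel columns grow to the right and rows downward; lengths in m; the calibration is good to about 2 mm. The wrist camera is an equidistant fisheye: a pixel r from the principal point sees the ray r / f radians off the axis. A picture is of the moment at which its call begins. There is no depth.
- close_job(): hands the job in; it is judged then, once.
The state is a dict: "time": time; "joint_positions": joint angles; "joint_vel": joint speeds; "joint_efforts": joint torques, N m; "tcp_pos": TCP position; "tcp_rot": TCP orientation; "ft_force": force on the tool from outside, world axes, zero at the start; "torque": the same for the moment, N m; "finger_gap": opening from 0.0 (shut) to 1.0 (fully open); "gripper_force": force on a finger pad.
Only numpy, scipy, OpenCV 4.12 (cv2) and the standard library are available. Lean on these libraries where they do the work, as an engineer would, in place of code of your own. Each camera call takes 0.05 s, during which the arm holds its last target. There are 200 camera calls.

## Task

The plate with the surface gauge standing on it is next for marking out. Take the straightedge out of the caddy, lay it flat on the bench flush against that plate's long front edge (the one facing the robot), middle to middle by eye, then slide that plate's strap clamp fully forward over it. Leave the other plate's clamp, the surface gauge, the V-block and everything else where they are.

Things in the scene. Friction and masses are not known exactly. Their poses are not given: they have to be found in the camera images.
- plate_a: one of two identical steel plates bolted to the bench, 120 (x) x 180 (y) x 12 mm high; origin at the centre of its underside on the bench; -x side = long front edge, facing the robot, 60 mm from the origin; +y to its left. At y = +55 mm a riser block 24 mm wide (x = -10 to +40 mm, 34 mm high) carries a sliding strap clamp. Gauge or V-block stands at about x = +30, y = -55 mm
- plate_b: one of two identical steel plates bolted to the bench, 120 (x) x 180 (y) x 12 mm high; origin at the centre of its underside on the bench; -x side = long front edge, facing the robot, 60 mm from the origin; +y to its left. At y = +55 mm a riser block 24 mm wide (x = -10 to +40 mm, 34 mm high) carries a sliding strap clamp. Gauge or V-block stands at about x = +30, y = -55 mm
- strap_a (a joint): slide of plate_a's strap clamp, m: 0 = back, 0.05 = fully forward (along the plate's -x, over the front edge); starts at 0 to 0.01; stops at both ends, about 2 N friction, stays where left. Strap 90 x 24 x 8 mm, underside 34 mm above the bench; nose 47 mm in front of the plate's origin at 0, 97 mm at 0.05
- strap_a_knob (a point): centre of the top of the upright black round knob of plate_a's strap: 22 mm in diameter, 28 mm high (from 42 to 70 mm above the bench), at x = +18 mm minus the joint value, y = +55 mm in the plate's frame
- strap_b (a joint): slide of plate_b's strap clamp, m: 0 = back, 0.05 = fully forward (along the plate's -x, over the front edge); starts at 0 to 0.01; stops at both ends, about 2 N friction, stays where left. Strap 90 x 24 x 8 mm, underside 34 mm above the bench; nose 47 mm in front of the plate's origin at 0, 97 mm at 0.05
- strap_b_knob (a point): centre of the top of the upright black round knob of plate_b's strap: 22 mm in diameter, 28 mm high (from 42 to 70 mm above the bench), at x = +18 mm minus the joint value, y = +55 mm in the plate's frame
- caddy: fixed grey tool caddy, 140 (x) x 220 (y) mm, origin under its centre, front (-x) to the robot. Two ribs at y = +-65 mm, sloping 35 degrees (up towards +x), hold the bar 100 mm up, with a 12 mm lip at its lower side; open between them. End walls 100 mm high. An 18 mm carrying rail along y at x = +25, z = 200 mm bars a vertical gripper; one tilted 35 degrees, square to the bar, passes
- straightedge: loose aluminium bar with black ends, 180 mm long (y) x 36 wide (x) x 30 thick (z), 0.25 to 0.42 kg; sliding it on the bench takes up to about 8 N. Origin at the centre of its underside (wide face), z out of its upper wide face. Starts on the caddy's ribs, tilted 35 degrees about its length: z leans towards the robot, x points up the slope, away from it; it lifts out along its z
- straightedge_center (a point): middle of the straightedge, 15 mm above its origin along its z; 15 mm above the bench when the bar lies flat on it
- gauge: surface gauge: round dark steel base 50 mm in diameter, 22 mm high, with a thin upright column and a scriber needle, 138 mm high in all, 0.6 kg, loose, upright; origin under its centre. It stands on one of the two plates and marks the plate to be worked on
- vblock: steel V-block 50 x 46 x 38 mm, origin under its centre; stands on the other plate, 0.6 kg, loose
- screwdriver: screwdriver lying crosswise beyond the plates, bystander, at most 35 mm high
- wrench: wrench lying crosswise on the robot's side of the plates, bystander, at most 20 mm high
- bearing: bearing ring, 80 mm outside diameter, 22 mm high, bystander on the robot's side of the plates
- oil_jar: white jar 64 mm in diameter, 110 mm high, bystander beyond the plates
- mug: white mug 76 mm in diameter, 90 mm high, bystander beyond the plates
There are look-alikes about, which are no part of the job. Leave any yellow look-alike of the gauge alone. Leave any yellow look-alike of the plate_b alone.

How it is judged:
On the way, in this order (a step that is already met when the one before it is completed fails the run):
1. the straightedge lies flat on the bench, flush against the front edge of the plate with the surface gauge (((horizontal distance between gauge and plate_a below 0.12 m and x of straightedge_center in the frame of plate_a between -0.081 and -0.0755 m and y of straightedge_center in the frame of plate_a between -0.035 and 0.035 m and z of straightedge_center in the frame of plate_a between 0.011 and 0.019 m and angle between the y axis of straightedge and the y axis of plate_a, either way round below 0.02 rad and angle between the z axis of straightedge and the z axis of plate_a, either way round below 0.05 rad) or (horizontal distance between gauge and plate_b below 0.12 m and x of straightedge_center in the frame of plate_b between -0.081 and -0.0755 m and y of straightedge_center in the frame of plate_b between -0.035 and 0.035 m and z of straightedge_center in the frame of plate_b between 0.011 and 0.019 m and angle between the y axis of straightedge and the y axis of plate_b, either way round below 0.02 rad and angle between the z axis of straightedge and the z axis of plate_b, either way round below 0.05 rad))), for 0.2 s.
2. that plate's strap clamp is slid fully forward over it (((horizontal distance between gauge and plate_a below 0.12 m and value of joint strap_a above 0.042 m) or (horizontal distance between gauge and plate_b below 0.12 m and value of joint strap_b above 0.042 m))), for 0.2 s.
At the end, for the whole second after the job is handed in: Straightedge flat and still on the bench against the front edge of the gauge's plate (gap < 3 mm, parallel within 0.02 rad, middles within 35 mm); that strap forward > 42 mm, the other < 20 mm; gauge and V-block within 20 mm of their start, gauge upright (((horizontal distance between gauge and plate_a below 0.12 m and x of straightedge_center in the frame of plate_a between -0.081 and -0.0755 m and y of straightedge_center in the frame of plate_a between -0.035 and 0.035 m and z of straightedge_center in the frame of plate_a between 0.011 and 0.019 m and angle between the y axis of straightedge and the y axis of plate_a, either way round below 0.02 rad and angle between the z axis of straightedge and the z axis of plate_a, either way round below 0.05 rad and value of joint strap_a above 0.042 m and value of joint strap_b below 0.02 m) or (horizontal distance between gauge and plate_b below 0.12 m and x of straightedge_center in the frame of plate_b between -0.081 and -0.0755 m and y of straightedge_center in the frame of plate_b between -0.035 and 0.035 m and z of straightedge_center in the frame of plate_b between 0.011 and 0.019 m and angle between the y axis of straightedge and the y axis of plate_b, either way round below 0.02 rad and angle between the z axis of straightedge and the z axis of plate_b, either way round below 0.05 rad and value of joint strap_b above 0.042 m and value of joint strap_a below 0.02 m)) and linear speed of straightedge below 0.02 m/s and distance of each of gauge, vblock from where it was at the start of the episode below 0.02 m and angle between gauge's own z axis and vertical below 0.1 rad); the robot touches nothing.
It fails at once if the surface gauge or the V-block is knocked over or shifted by more than 30 mm (distance of any of gauge, vblock from where it was at the start of the episode above 0.03 m or angle between gauge's own z axis and vertical above 0.4 rad).
It fails at once if the strap clamp of the other plate is pulled forward ((horizontal distance between gauge and plate_a below 0.12 m and value of joint strap_b above 0.03 m) or (horizontal distance between gauge and plate_b below 0.12 m and value of joint strap_a above 0.03 m)).
It fails at once if a bystander is pushed away by more than 40 mm (distance of any of screwdriver, wrench, bearing, oil_jar, mug from where it was at the start of the episode above 0.04 m).
It also fails if it takes over 61 s, if anything falls off the work surface, if the arm or the gripper's body presses on something with over 40 N, if the wrist force passes 120 N, or if a joint passes its speed limit or range.

## Working session

There is one attempt and no reset: what is moved stays moved. The work goes in short steps, Python scripts to look and compute and a shell command to move; the robot and the scene stay as the last step left them, time stands still between calls to the robot, and variables do not carry over. Pictures are saved under pics/ and viewed, at most 10 in all, crops included, and the job is handed in when it is done.

```bash
mkdir -p pics
python3 - <<'E'
from rig import *
import cv2, numpy as np, json
s=sense(); print(s)
for n in ["scene","side"]:
    c=camera(n); cv2.imwrite(f"pics/{n}0.png",c["color"][:,:,::-1]); 
    print(n,c["fx"],c["fy"],c["cx"],c["cy"],np.round(c["cam_to_world"],4).tolist())
    np.savez(f"{n}0.npz",**{k:np.array(v) for k,v in c.items()})
E
```

```text
{'time': 0.0, 'joint_positions': array([-1.30356867e+00,  3.51261411e-01,  1.65241336e+00,  1.24905042e-05,
        1.13908355e+00, -8.45854467e-02]), 'joint_vel': array([-0.00053053,  0.00019632,  0.00085672, -0.00193835,  0.00010534,
       -0.0005062 ]), 'joint_efforts': array([-2.07929888e-04, -5.06101620e+01, -2.91411227e+01, -8.69903215e-05,
        4.54621419e-03,  7.11730536e-06]), 'tcp_pos': array([ 0.18947342, -0.51596573,  0.21074872]), 'tcp_rot': array([-3.09197005e+00, -5.49569725e-01,  1.49182965e-04]), 'ft_force': array([-0.33320617,  0.20848372,  0.44619604]), 'torque': array([ 0.02029357, -0.02747015,  0.00347516]), 'gripper_force': 0.0, 'finger_gap': 1.0004720426680263}
scene 410.2835759309055 410.2835759309055 320.9460285679339 203.20172885522186 [[-0.7453, 0.4157, -0.5213, 1.155], [0.6664, 0.4402, -0.6018, 0.7857], [-0.0207, -0.7959, -0.6051, 0.7652], [0.0, 0.0, 0.0, 1.0]]
side 469.47138913971287 469.47138913971287 312.87673292371363 196.42228352517412 [[-0.9209, -0.2034, 0.3326, 0.0493], [-0.3894, 0.5203, -0.76, 1.238], [-0.0185, -0.8294, -0.5584, 0.9286], [0.0, 0.0, 0.0, 1.0]]
```

View pics/scene0.png

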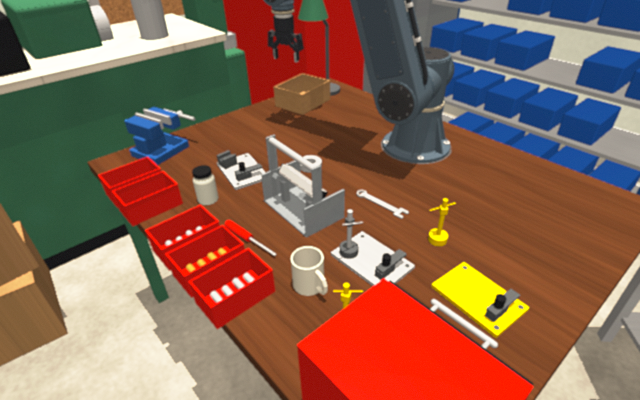

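View pics/side0.png

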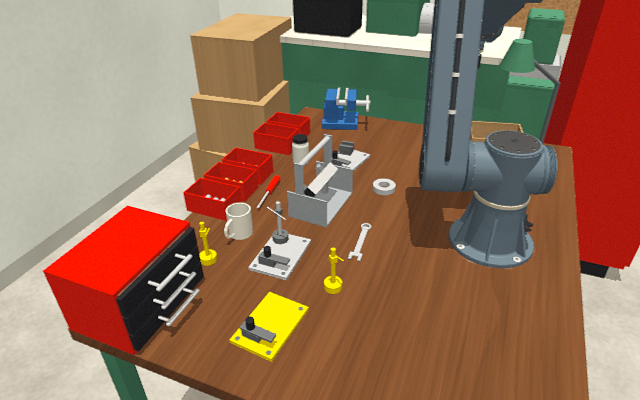

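Scene view: the dark gauge at (349,248) stands on the steel plate at (372,260), side view (280,255). The V-block plate is at (240,170). The yellow plate at (480,295) and yellow gauges at (438,237) and (346,295) are look-alikes. The bar is in the caddy at (298,180), side (322,180). A white drawer handle at (462,323) could also be mistaken for it. I choose the steel plate with the dark gauge and the bar in the caddy, and check both in close crops.

Run:
```python
import cv2, numpy as np
a=cv2.imread("pics/scene0.png"); b=cv2.imread("pics/side0.png")
f=lambda im,x,y:cv2.resize(im[y:y+75,x:x+100],None,fx=4,fy=4,interpolation=cv2.INTER_CUBIC)
g=np.vstack([np.hstack([f(a,325,220),f(b,237,215)]),np.hstack([f(a,255,140),f(b,275,140)])])
cv2.imwrite("pics/crop1.png",g)
```

```text
(no output)
```

View pics/crop1.png

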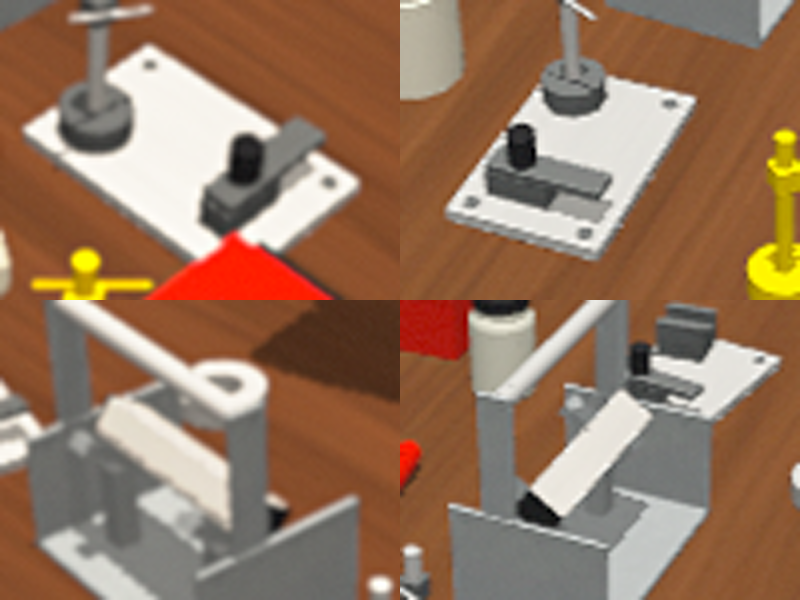

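The crops confirm the dark gauge on the bare steel plate and the white bar with black ends on the ribs. I'll fit the plate and caddy poses from their corners.

```bash
cat > h.py <<'E'
import numpy as np
from scipy.optimize import least_squares
from scipy.spatial.transform import Rotation as R
def proj(c,P):
    T=np.linalg.inv(c["cam_to_world"]); p=P@T[:3,:3].T+T[:3,3]
    return np.c_[c["fx"]*p[:,0]/p[:,2]+c["cx"],c["fy"]*p[:,1]/p[:,2]+c["cy"]]
def fish(c,P):
    T=np.linalg.inv(c["cam_to_world"]); p=P@T[:3,:3].T+T[:3,3]
    r=np.hypot(p[:,0],p[:,1]); th=np.arctan2(r,p[:,2])
    return np.c_[c["fx"]*th*p[:,0]/r+c["cx"],c["fy"]*th*p[:,1]/r+c["cy"]]
def body(q,L):  # q=x,y,yaw
    return np.asarray(L)@R.from_rotvec([0,0,q[2]]).as_matrix().T+[q[0],q[1],0]
def fit(obs,q0): # obs: (cam,projfn,local pts,px)
    f=lambda q:np.concatenate([(pf(c,body(q,L))-px).ravel() for c,pf,L,px in obs])
    return least_squares(f,q0,loss="soft_l1")
def load(n): return dict(np.load(n+".npz"))
E
python3 - <<'E'
from h import *
S,D=load("scene0"),load("side0")
k=lambda ox,oy,p:np.array(p)/4+[ox,oy]
pl=lambda x,y:[x,y,.012]
r=fit([(S,proj,[pl(-.06,-.09),pl(-.06,.09),pl(.06,-.09)],k(325,220,[[150,45],[358,183],[23,130]])),
 (D,proj,[pl(-.06,-.09),pl(-.06,.09),pl(.06,.09)],k(237,215,[[295,98],[200,250],[48,212]]))],[.5,.1,0])
print("plate",r.x,r.fun.round(1))
w=lambda x,y:[x,y,.1]
r=fit([(S,proj,[w(.07,.11),w(-.07,.11),w(.07,-.11)],k(255,140,[[195,275],[357,198],[30,140]])),
 (D,proj,[w(.07,.11),w(-.07,.11),w(.07,-.11),w(-.07,-.11)],k(275,140,[[50,207],[208,247],[165,88],[310,118]]))],[.5,-.1,0])
print("caddy",r.x,r.fun.round(1))
q=r.x
a=np.radians(35)
# bar origin approx: local x~?, underside 100 up at y
for L in ([0,.0,.1],[0,.09,.1],[0,-.09,.1],[.025,0,.2]):print(L,body(q,[L]))
E
```

```text
plate [0.56702104 0.30204192 0.02075389] [-0.5  0.   0.6 -0.7  0.2 -0.1  0.1 -0.1 -0.3  0.3 -0.4 -0.6]
caddy [ 0.55520919  0.00911448 -0.05416469] [ 1.   0.7  0.5  0.  -2.2 -0.5 -0.5 -0.1 -0.4  0.2  0.4 -1.3  0.7 -0.6]
[0, 0.0, 0.1] [[0.55520919 0.00911448 0.1       ]]
[0, 0.09, 0.1] [[0.56008163 0.09898249 0.1       ]]
[0, -0.09, 0.1] [[ 0.55033675 -0.08075353  0.1       ]]
[0.025, 0, 0.2] [[0.58017253 0.00776102 0.2       ]]
```

```bash
python3 -m creep '[[0.48,1,0.13,0,0,5.56,85],[0.48,1,0.13,0,0,5.56,85],[0.48,1,0.13,0,0,5.56,85],[0.48,1,0.13,0,0,5.56,85],[0.48,1,0.13,0,0,5.56,85],[0.48,1,0.13,0,0,5.56,85],[0.48,1,0.13,0,0,5.56,85],[0.48,1,0.13,0,0,5.56,85],[0.48,1,0.13,0,0,5.56,85],[0.48,1,0.13,0,0,5.56,85],[0.48,1,0.13,0,0,5.56,85],[0.48,1,0.13,0,0,5.56,85]]' && python3 -m creep '[[0.48,1,0.13,-0.21,-3.9,0,85],[0.48,1,0.13,-0.21,-3.9,0,85],[0.48,1,0.13,-0.21,-3.9,0,85],[0.48,1,0.13,-0.21,-3.9,0,85],[0.48,1,0.13,-0.21,-3.9,0,85],[0.48,1,0.13,-0.21,-3.9,0,85],[0.48,1,0.13,-0.21,-3.9,0,85],[0.48,1,0.13,-0.21,-3.9,0,85],[0.48,1,0.13,-0.21,-3.9,0,85],[0,0,0,0,0,0,85],[0,0,0,0,0,0,85]]'
python3 - <<'E'
from rig import *
import cv2, numpy as np
s=sense(); print(s["time"],s["tcp_pos"],s["tcp_rot"],s["joint_positions"].round(2),s["ft_force"])
c=camera("wrist"); cv2.imwrite("pics/w1.png",c["color"][:,:,::-1]); np.savez("w1.npz",**{k:np.array(v) for k,v in c.items()})
print(c["fx"],c["cam_to_world"].round(3))
E
```

```text
time: 1.3
tcp_pos: [0.3337, -0.2151, 0.2503]
tcp_rot: [-2.277, -2.164, 0.0]
ft_force: [0.3, 0.1, -0.4]
finger_gap: 0.998
gripper_force: 0.0
time: 2.4
tcp_pos: [0.4412, 0.0091, 0.2793]
tcp_rot: [1.915, 1.816, 0.574]
ft_force: [-0.2, -0.0, -0.0]
finger_gap: 0.994
gripper_force: 0.0
2.4 [0.44121074 0.00910433 0.27930063] [1.91465122 1.81641659 0.57417043] [-0.1  -0.22  2.22  0.06  0.52 -0.09] [-0.21034031 -0.02660961 -0.010491  ]
309.70691628693146 [[ 0.818 -0.227  0.529  0.352]
 [-0.044 -0.941 -0.336  0.093]
 [ 0.574  0.251 -0.779  0.411]
 [ 0.     0.     0.     1.   ]]
```

View pics/w1.png

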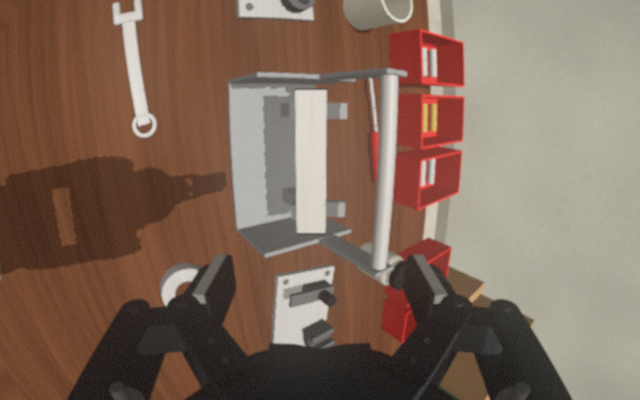

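The wrist view shows the bar's upper face at about (295–327, 90–233), with the rail at x≈385 clear to its right. I'll fit the bar's pose.

Run:
```python
from h import *
import cv2
W,D=load("w1"),load("side0")
im=W["color"]; sub=im[75:250,285:340].astype(int); 
m=(sub.min(2)>195).astype(np.uint8)
n,l,st,_=cv2.connectedComponentsWithStats(m); i=1+st[1:,4].argmax(); print(st[i])
cs,_=cv2.findContours((l==i).astype(np.uint8),cv2.RETR_EXTERNAL,cv2.CHAIN_APPROX_NONE)
c=max(cs,key=cv2.contourArea)[:,0]+[285,75]
cor=np.array([c[np.argmax(c@np.array(d))] for d in ([-1,-1],[1,-1],[1,1],[-1,1])])+np.array([[0,0],[1,0],[1,1],[0,1]])-.5
print(cor, im[160,285:340:2].min(1), im[80:96,310].min(1),im[226:242,310].min(1))
L=np.array([[-.018,.09,.03],[.018,.09,.03],[.018,-.09,.03],[-.018,-.09,.03]])
def pts(q): return L@(R.from_rotvec([0,0,q[3]])*R.from_rotvec([0,np.radians(-35),0])).as_matrix().T+q[:3]
for end in (.09,.08,.075,.07):
    L[:,1]=np.sign(L[:,1])*end
    f=lambda q:(fish(W,pts(q))-cor).ravel()
    r=least_squares(f,[.55,.01,.1,-.05]); print(end,r.x.round(4),r.fun.round(1), proj(D,pts(r.x)).round(1).tolist())
print("side corners px top",(np.array([[625,393],[652,408],[527,487],[555,520]])-[400,300])/4+[275,140])
T=W["cam_to_world"]
```

```text
[  11   16   30  141 3882]
[[295.5  91.5]
 [324.5  90.5]
 [323.5 231.5]
 [298.5 230.5]] [125 124 127 126 129 166 200 202 202 203 205 204 203 206 205 205 205 206
 203 204 182  83  77  76  74  77  75  75] [ 85  82  82  86  99 111 121 108  98 126 175 200 205 204 205 204] [200 202 200 202 200 198 175 127  86  89  91  97  89  94 115 148]
0.09 [ 0.5729  0.0057  0.0711 -0.0531] [-0.5 -0.2  0.5  0.5  1.  -0.6 -1.   0.3] [[313.7, 197.9], [305.3, 190.5], [328.5, 164.7], [336.2, 171.5]]
0.08 [ 0.5514  0.015   0.1045 -0.054 ] [-2.3  0.2  2.4  0.9  2.6 -1.1 -2.7 -0.1] [[320.0, 190.5], [311.5, 182.9], [332.3, 159.9], [340.2, 167.0]]
0.075 [ 0.5407  0.0195  0.121  -0.0546] [-3.3  0.4  3.4  1.2  3.5 -1.3 -3.7 -0.4] [[323.3, 186.7], [314.7, 179.0], [334.2, 157.5], [342.2, 164.6]]
0.07 [ 0.5302  0.0241  0.1373 -0.0554] [-4.4  0.8  4.7  1.6  4.5 -1.7 -4.8 -0.8] [[326.5, 182.8], [317.8, 175.1], [336.1, 155.0], [344.2, 162.3]]
side corners px top [[331.25 163.25]
 [338.   167.  ]
 [306.75 186.75]
 [313.75 195.  ]]
```

Run:
```python
from h import *
W,D=load("w1"),load("side0")
cw=np.array([[294.5,90],[325.5,89.5],[325.5,232],[296.5,232]])
cs=np.array([[313.75,195.],[306.75,186.75],[331.25,163.25],[338,167]])
def pts(q):
    L=np.array([[-.018,1,.03],[.018,1,.03],[.018,-1,.03],[-.018,-1,.03]]); L[:,1]*=q[4]
    return L@(R.from_rotvec([0,0,q[3]])*R.from_rotvec([0,np.radians(-35),0])).as_matrix().T+q[:3]
r=least_squares(lambda q:np.r_[(fish(W,pts(q))-cw).ravel(),(proj(D,pts(q))-cs).ravel()],[.55,.01,.1,-.05,.085])
print(r.x.round(4),r.fun.round(1))
q=r.x;M=(R.from_rotvec([0,0,q[3]])*R.from_rotvec([0,np.radians(-35),0])).as_matrix()
cen=q[:3]+M[:,2]*.015; print("center",cen,"z",M[:,2],"x",M[:,0])
yaw=.0; print("in caddy",R.from_rotvec([0,0,.054]).as_matrix()@(q[:3]-[.5552,.0091,0]))
tcp=np.array([.4412,.0091,.2793]); print("delta in bar frame",M.T@(cen-tcp))
```

```text
[ 0.5643  0.0094  0.0851 -0.0575  0.0879] [ 0.3 -0.3  0.8  0.1 -0.4  0.3  0.4  0.1  2.1  0.1  0.6  0.8 -0.9 -0.8
  0.1  2.4]
center [0.55567197 0.00991734 0.09735586] z [-0.57262715  0.03298593  0.81915204] x [ 0.81779633 -0.04710879  0.57357644]
in caddy [0.00903076 0.00081116 0.08506858]
delta in bar frame [-0.01078262  0.00739918 -0.21456271]
```

```bash
python3 -m creep '[[0.36,0.03,-0.64,0,0,0,85],[0.36,0.03,-0.64,0,0,0,85],[0.36,0.03,-0.64,0,0,0,85],[0.36,0.03,-0.64,0,0,0,85],[0.36,0.03,-0.64,0,0,0,85],[0.36,0.03,-0.64,0,0,0,85],[0,0,0,0,0,0,85],[0,0,0,0,0,0,85]]'
python3 - <<'E'
from rig import *
import cv2, numpy as np
c=camera("wrist"); cv2.imwrite("pics/w2.png",c["color"][:,:,::-1]); np.savez("w2.npz",**{k:np.array(v) for k,v in c.items()})
s=sense();print(s["tcp_pos"],s["tcp_rot"])
E
```

```text
time: 3.25
tcp_pos: [0.4954, 0.0124, 0.1836]
tcp_rot: [1.917, 1.813, 0.573]
ft_force: [-0.4, 0.4, 0.1]
finger_gap: 0.992
gripper_force: 0.0
[0.49550435 0.0125224  0.18410226] [1.91613879 1.81263685 0.57444429]
```

View pics/w2.png

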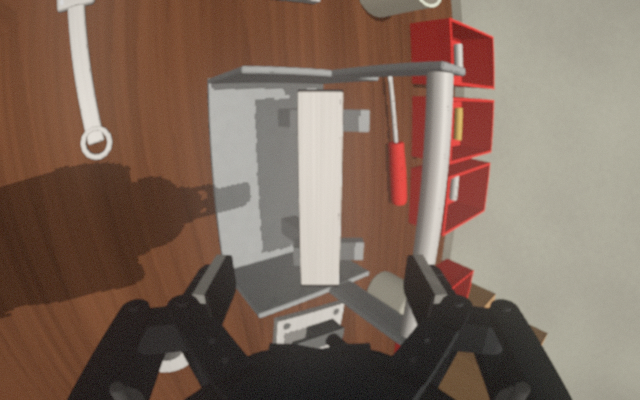

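The bar's upper face now spans (298,91), (343,91), (339,286) and (301,286), centred between the jaws and clear of the rail.

Run:
```python
from h import *
W,D,V=load("w1"),load("side0"),load("w2")
im=V["color"].min(2).astype(float)
for y in (110,160,190,220,265):
    row=im[y,285:355]; d=np.diff(row)
    def e(lo,hi):
        i=np.arange(lo,hi); w=np.abs(d[i]); w[w<12]=0; return 285+((i+.5)*w).sum()/w.sum()
    print(y,e(5,22).round(1),e(45,67).round(1))
for n,A,x,ys in(("w2",im,320,(80,100,275,300)),("w1",W["color"].min(2).astype(float),312,(82,100,222,240))): print(n,A[ys[0]:ys[1],x].astype(int),A[ys[2]:ys[3],x].astype(int))
cw=np.array([[294.5,90],[325.5,89.5],[325.5,232],[296.5,232]])
cv=np.array([[298,90.5],[342.8,90.5],[339,286],[301,286]])
cs=np.array([[313.75,195.],[306.75,186.75],[331.25,163.25],[338,167]])
def pts(q):
    L=np.array([[-.018,1,.03],[.018,1,.03],[.018,-1,.03],[-.018,-1,.03]]); L[:,1]*=q[4]
    return L@(R.from_rotvec([0,0,q[3]])*R.from_rotvec([0,np.radians(-35),0])).as_matrix().T+q[:3]
for name,g in (("all",lambda q:np.r_[(fish(W,pts(q))-cw).ravel(),(fish(V,pts(q))-cv).ravel(),.5*(proj(D,pts(q))-cs).ravel()]),("wrist",lambda q:np.r_[(fish(W,pts(q))-cw).ravel(),(fish(V,pts(q))-cv).ravel()])):
    r=least_squares(g,[.55,.01,.1,-.05,.085]); q=r.x
    M=(R.from_rotvec([0,0,q[3]])*R.from_rotvec([0,np.radians(-35),0])).as_matrix()
    cen=q[:3]+M[:,2]*.015; print(name,q.round(4),r.fun.round(1),"cen",cen.round(4),"delta",(M.T@(cen-[.4955,.0125,.1841])).round(4))
```

```text
110 297.5 342.4
160 298.3 341.9
190 298.5 341.3
220 299.3 340.5
265 300.3 338.8
w2 [ 84  83  85  92 109 112 117 114 112  93  96 138 180 200 205 204 204 204
 204 204] [201 197 201 199 199 198 200 199 188 158 110  84  84  95 104 130 151 165
 167 155 127  87  77  70  70]
w1 [ 84  84  95 118 117 111  94 125 172 199 204 203 203 205 203 205 204 204] [202 203 201 200 202 200 202 203 202 195 176 124  85  90  91  93  98 110]
all [ 0.5618  0.0102  0.0889 -0.0572  0.0875] [ 0.1 -0.7  1.  -0.3 -0.2  1.   0.2  0.9 -0.8  0.3  0.3  0.3 -0.1 -0.8
 -0.1 -0.8  1.4 -0.3  0.6  0.  -0.2 -0.8  0.3  0.9] cen [0.5532 0.0107 0.1012] delta [-0.0003  0.0015 -0.101 ]
wrist [ 0.5602  0.011   0.0912 -0.0566  0.0866] [-0.1 -0.7  1.  -0.3 -0.1  0.7  0.1  0.6 -1.1  0.3  0.6  0.4  0.2 -0.6
 -0.2 -0.5] cen [0.5516 0.0115 0.1035] delta [-0.0003  0.0022 -0.0982]
```

```bash
python3 -m creep '[[0.39,0,-0.557,0,0,0,85],[0.39,0,-0.557,0,0,0,85],[0.39,0,-0.557,0,0,0,85],[0.39,0,-0.557,0,0,0,85],[0.39,0,-0.557,0,0,0,85],[0,0,0,0,0,0,85],[0,0,0,0,0,0,85]]' && python3 -m creep '[[0,0,0,0,0,0,20],[0,0,0,0,0,0,20],[0,0,0,0,0,0,20],[0,0,0,0,0,0,20],[0,0,0,0,0,0,20],[0,0,0,0,0,0,20],[0,0,0,0,0,0,20],[0,0,0,0,0,0,20]]'
```

```text
time: 4.0
tcp_pos: [0.5461, 0.0127, 0.1226]
tcp_rot: [1.923, 1.822, 0.566]
ft_force: [0.2, 0.8, 0.5]
finger_gap: 0.996
gripper_force: 0.0
time: 4.8
tcp_pos: [0.5463, 0.0129, 0.1218]
tcp_rot: [1.924, 1.822, 0.566]
ft_force: [-0.3, 0.1, 0.5]
finger_gap: 0.24
gripper_force: 0.0
```

Run:
```python
from rig import *
from h import *
s=sense();print(s["joint_positions"].round(3),s["tcp_pos"])
T=R.from_rotvec(s["tcp_rot"]).as_matrix();print(T.round(3))
M=(R.from_rotvec([0,0,-.0566])*R.from_rotvec([0,np.radians(-35),0])).as_matrix()
for c in ([.5532,.0107,.1012],[.5516,.0115,.1035]): print((M.T@(np.array(c)-s["tcp_pos"])).round(4), (T.T@(np.array(c)-s["tcp_pos"])).round(4))
```

```text
[-0.066  0.297  2.173  0.11   0.072 -0.118] [0.5462762  0.01289508 0.12183322]
[[ 0.054  0.824  0.565]
 [ 0.999 -0.045 -0.029]
 [ 0.001  0.565 -0.825]]
[-0.0061 -0.0018 -0.0209] [-0.0018 -0.0059  0.021 ]
[-0.0061 -0.0011 -0.0181] [-0.0011 -0.0059  0.0182]
```

```bash
python3 -m creep '[[-0.2,0,-0.14,0,6,0,20],[0,0,0,0,0,0,20],[0,0,0,0,0,0,20]]'; python3 -c "
from rig import *;print(sense()['joint_positions'].round(3))"; for i in 1; do python3 -m creep '[[0.05,0,-0.1,0,0,0,20],[0.05,0,-0.1,0,0,0,20]]';  python3 -m creep '[[0.05,0,-0.1,0,0,0,20],[0,0,0,0,0,0,20]]'; done; python3 -c "
from rig import *;print(sense()['joint_positions'].round(3))"
```

```text
time: 5.1
tcp_pos: [0.5417, 0.013, 0.1186]
tcp_rot: [1.985, 1.884, 0.476]
ft_force: [-0.4, -0.3, -0.2]
finger_gap: 0.233
gripper_force: 0.0
[-0.062  0.301  2.118  0.004  0.223 -0.014]
time: 5.3
tcp_pos: [0.5436, 0.013, 0.113]
tcp_rot: [1.987, 1.885, 0.474]
ft_force: [-0.1, 0.7, -0.7]
finger_gap: 0.23
gripper_force: 0.0
time: 5.5
tcp_pos: [0.5449, 0.0129, 0.1103]
tcp_rot: [1.988, 1.886, 0.473]
ft_force: [0.4, 0.4, -0.1]
finger_gap: 0.232
gripper_force: 0.0
[-6.200e-02  3.230e-01  2.113e+00  1.000e-03  2.090e-01 -1.000e-02]
```

```bash
for i in 1 2; do python3 -m creep '[[0.05,0,-0.09,0,0,0,20],[0,0,0,0,0,0,20]]' | grep -E "tcp_pos|ft"; done
```

```text
tcp_pos: [0.5463, 0.0129, 0.1084]
ft_force: [0.3, 0.7, 1.0]
tcp_pos: [0.5476, 0.0129, 0.1062]
ft_force: [-1.2, -0.4, 0.2]
```

```bash
python3 -m creep '[[0.05,0,-0.09,0,0,0,20],[0,0,0,0,0,0,20]]' | grep -E "tcp_pos|ft"
```

```text
tcp_pos: [0.5488, 0.0129, 0.1039]
ft_force: [-0.2, -0.7, -0.7]
```

Run:
```python
from rig import *
import cv2, numpy as np
c=camera("wrist"); cv2.imwrite("pics/w3.png",c["color"][:,:,::-1]); np.savez("w3.npz",**{k:np.array(v) for k,v in c.items()})
```

```text
(no output)
```

View pics/w3.png

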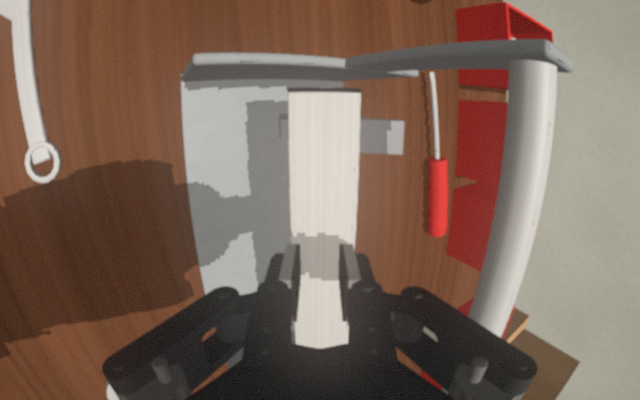

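The bar is under the half-closed jaws, its face at (288–361, 91) and the tips at (320,240), not yet touching. I'll continue feeling for contact.

```bash
python3 -m creep '[[0.05,0,-0.09,0,0,0,20],[0.05,0,-0.09,0,0,0,20],[0,0,0,0,0,0,20]]' | grep -E "tcp_pos|ft"
```

```text
tcp_pos: [0.5513, 0.0129, 0.0993]
ft_force: [0.9, 0.1, 0.6]
```

```bash
python3 -m creep '[[0.05,0,-0.09,0,0,0,20],[0,0,0,0,0,0,20]]' | grep -E "tcp_pos|ft"
python3 - <<'E'
from rig import *
from h import *
print(sense()["joint_positions"].round(3))
W,V,U=load("w1"),load("w2"),load("w3")
cw=np.array([[294.5,90],[325.5,89.5],[325.5,232],[296.5,232]])
cv=np.array([[297.6,90.5],[342.8,90.5],[338.6,286],[301,286]])
cu=np.array([[288,90.5],[361,91.5]])
def pts(q):
    L=np.array([[-.018,1,.03],[.018,1,.03],[.018,-1,.03],[-.018,-1,.03]]); L[:,1]*=q[4]
    return L@(R.from_rotvec([0,0,q[3]])*R.from_rotvec([0,q[5],0])).as_matrix().T+q[:3]
r=least_squares(lambda q:np.r_[(fish(W,pts(q))-cw).ravel(),(fish(V,pts(q))-cv).ravel(),(fish(U,pts(q))[:2]-cu).ravel()],[.55,.01,.1,-.05,.085,-.61]);print(r.x.round(4),r.fun.round(1))
r=least_squares(lambda q:np.r_[(fish(V,pts(q))-cv).ravel(),(fish(U,pts(q))[:2]-cu).ravel(),(q[5]+.611)*100,(q[4]-.09)*1000],[.55,.01,.1,-.05,.085,-.61]);print(r.x.round(4),r.fun.round(1))
E
```

```text
tcp_pos: [0.5526, 0.0129, 0.0971]
ft_force: [0.3, -0.1, -0.2]
[-6.100e-02  3.620e-01  2.103e+00 -2.000e-03  1.810e-01 -6.000e-03]
[ 0.5629  0.0096  0.0877 -0.0593  0.0879 -0.621 ] [ 0.4 -0.6  1.  -0.2 -0.4  1.2  0.2  0.9 -0.1  0.4  0.3  0.5 -0.  -0.8
 -0.1 -1.  -0.7  0.2  0.1 -0.4]
[ 0.5642  0.0081  0.0852 -0.0582  0.0896 -0.6107] [ 0.   0.3 -0.1  0.4 -0.2  0.1  0.2  0.1  0.3  0.1 -0.2 -0.6  0.  -0.4]
```

Run:
```python
from rig import *
from h import *
import cv2, numpy as np
c=camera("wrist");d=camera("side"); s=sense()
np.savez("w4.npz",**{k:np.array(v) for k,v in c.items()})
T=R.from_rotvec(s["tcp_rot"]).as_matrix(); P=np.array([s["tcp_pos"]+T[:,2]*k for k in(0,.015,.019)])
print("tcp,tip px wrist",fish(c,P).round(1).tolist(),"side",proj(d,P).round(1).tolist())
g=d["color"][130:205,280:380,::-1]
cv2.imwrite("pics/w4.png",np.hstack([cv2.resize(g,(533,400),interpolation=cv2.INTER_CUBIC),c["color"][50:400,190:440,::-1][:, :].copy() if 0 else cv2.resize(c["color"][100:400,200:400,::-1],(267,400))]))
```

```text
tcp,tip px wrist [[320.2, 244.4], [320.1, 233.8], [320.1, 231.2]] side [[321.6, 181.3], [319.7, 184.2], [319.2, 184.9]]
```

View pics/w4.png

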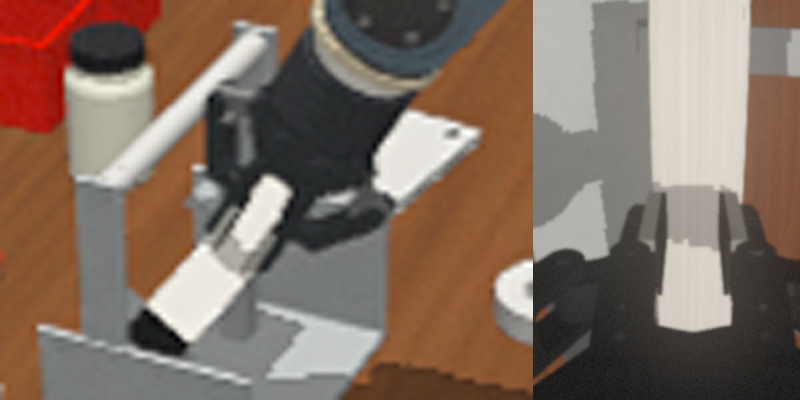

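Run:
```python
from h import *
def edges(n,rows,l,r):
    im=load(n)["color"].min(2).astype(float); o=[]
    for y in rows:
        d=np.abs(np.diff(im[y]));
        def e(a):
            i=np.arange(a-6,a+7); w=d[i]*(d[i]>10); return (w*(i+.5)).sum()/w.sum()
        o.append((y,e(l(y)),e(r(y))))
    return np.array(o)
def curve(c,q,s,yaw,y):
    t=np.linspace(-.1,.1,201); L=np.c_[0*t+s*.018,t,0*t+.03]
    P=L@(R.from_rotvec([0,0,yaw])*R.from_rotvec([0,np.radians(-35),0])).as_matrix().T+[q[0],.009,q[1]]
    p=fish(c,P); k=p[:,1].argsort(); return np.interp(y,p[k,1],p[k,0])
im=load("w4")["color"].min(2); print(im[120,270:380:2].tolist()); print(im[80:110,320].tolist())
for n,rows,l,r in (("w1",range(100,225,15),lambda y:295,lambda y:326),("w2",range(100,275,20),lambda y:298+int((y-100)*.015),lambda y:342-int((y-100)*.02)),("w3",range(110,220,15),lambda y:289,lambda y:360-int((y-100)*.03)),("w4",range(110,220,15),lambda y:288,lambda y:360)):
    E=edges(n,rows,l,r); c=load(n)
    f=lambda q:np.r_[curve(c,q,-1,q[2],E[:,0])-E[:,1],curve(c,q,1,q[2],E[:,0])-E[:,2]]
    s=least_squares(f,[.56,.085,-.058]); print(n,s.x.round(4),np.abs(s.fun).max().round(2), E[[0,-1]].round(1).tolist())
```

```text
[127, 126, 127, 122, 112, 110, 115, 115, 149, 199, 201, 199, 205, 206, 206, 205, 204, 204, 204, 205, 207, 208, 208, 204, 206, 206, 207, 202, 203, 204, 203, 205, 207, 206, 204, 206, 206, 207, 207, 207, 206, 205, 208, 208, 205, 200, 161, 114, 109, 107, 105, 100, 99, 99, 97]
[111, 120, 124, 122, 124, 122, 118, 100, 80, 76, 92, 133, 174, 195, 204, 206, 206, 206, 206, 207, 207, 205, 207, 207, 205, 207, 206, 205, 207, 207]
w1 [ 0.5608  0.0899 -0.0604] 0.54 [[100.0, 294.4, 326.6], [220.0, 295.6, 325.5]]
w2 [ 0.5631  0.0866 -0.0612] 0.35 [[100.0, 297.6, 343.0], [260.0, 299.6, 339.0]]
w3 [ 0.5642  0.0852 -0.0578] 0.24 [[110.0, 288.3, 360.1], [215.0, 290.0, 356.5]]
w4 [ 0.5645  0.0848 -0.0542] 0.38 [[110.0, 286.5, 361.5], [215.0, 288.5, 358.6]]
```

```bash
python3 -m creep '[[0,0,0,0,0,0,10],[0,0,0,0,0,0,10],[0,0,0,0,0,0,10]]'
```

```text
time: 7.05
tcp_pos: [0.5526, 0.0129, 0.0974]
tcp_rot: [1.987, 1.886, 0.473]
ft_force: [-0.5, 0.0, 0.4]
finger_gap: 0.12
gripper_force: 0.0
```

```bash
python3 -m creep '[[0.05,0,-0.09,0,0,0,10],[0,0,0,0,0,0,10]]' | grep -E "tcp_pos|ft"
```

```text
tcp_pos: [0.554, 0.0129, 0.0951]
ft_force: [-1.4, 0.4, 1.7]
```

```bash
python3 -m creep '[[0.05,0,-0.09,0,0,0,10],[0,0,0,0,0,0,10]]' | grep -E "tcp_pos|ft"
python3 - <<'E'
from rig import *
from h import *
import cv2
c=camera("wrist"); s=sense();np.savez("w5.npz",**{k:np.array(v) for k,v in c.items()})
T=np.linalg.inv(c["cam_to_world"]); M=R.from_rotvec(s["tcp_rot"]).as_matrix()
print("tcp in cam",(T@np.r_[s["tcp_pos"],1]).round(4),"toolz in cam",(T[:3,:3]@M[:,2]).round(3))
cv2.imwrite("pics/w5.png",cv2.resize(c["color"][170:370,200:440,::-1],(720,600),interpolation=cv2.INTER_CUBIC))
E
```

```text
tcp_pos: [0.5547, 0.0129, 0.0947]
ft_force: [-28.3, -0.8, 39.4]
tcp in cam [5.00e-04 2.60e-02 1.78e-01 1.00e+00] toolz in cam [ 0.001 -0.308  0.952]
```

View pics/w5.png

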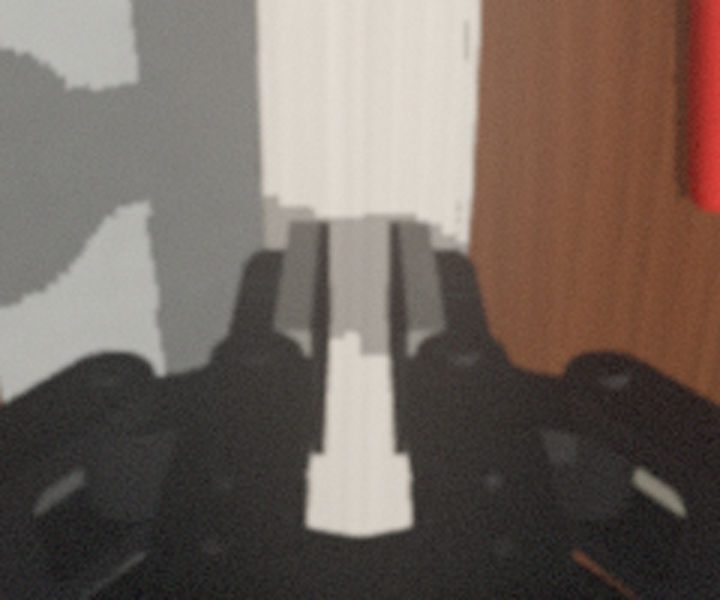

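Contact: the 48 N force is square to the bar's upper face. The tips sit about 17 mm behind the reported TCP, which both cameras also show. I'll back off, open to 60 mm, go about 15 mm over the bar and grip.

```bash
python3 -m creep '[[-0.28,0,0.39,0,0,0,10],[0,0,0,0,-2,0,60],[0,0,0,0,0,0,60],[0,0,0,0,0,0,60],[0,0,0,0,0,0,60],[0,0,0,0,0,0,60]]' && python3 -m creep '[[0.18,-0.01,-0.254,0,0,0,60],[0.18,-0.01,-0.254,0,0,0,60],[0.18,-0.01,-0.254,0,0,0,60],[0,0,0,0,0,0,60]]'
```

```text
time: 8.1
tcp_pos: [0.5482, 0.0129, 0.1025]
tcp_rot: [1.967, 1.865, 0.504]
ft_force: [-0.3, -0.8, -0.5]
finger_gap: 0.706
gripper_force: 0.0
time: 8.5
tcp_pos: [0.5617, 0.0121, 0.0824]
tcp_rot: [1.967, 1.866, 0.503]
ft_force: [0.2, -0.8, 0.1]
finger_gap: 0.7
gripper_force: 0.0
```

```bash
python3 -m creep '[[0.11,0,-0.16,0,0,0,60],[0,0,0,0,0,0,25],[0,0,0,0,0,0,25],[0,0,0,0,0,0,25],[0,0,0,0,0,0,25],[0,0,0,0,0,0,25],[0,0,0,0,0,0,25],[0,0,0,0,0,0,25]]'
```

```text
time: 9.3
tcp_pos: [0.5653, 0.0121, 0.0809]
tcp_rot: [1.964, 1.863, 0.508]
ft_force: [-0.6, 0.6, 5.2]
finger_gap: 0.405
gripper_force: 59.1
```

```bash
python3 -m creep '[[-0.55,0.03,0.786,0,0,0,25],[-0.55,0.03,0.786,0,0,0,25],[-0.55,0.03,0.786,0,0,0,25],[-0.55,0.03,0.786,0,0,0,25],[-0.55,0.03,0.786,0,0,0,25],[-0.55,0.03,0.786,0,0,0,25],[0,0,0,0,0,0,25],[0,0,0,0,0,0,25]]'
python3 - <<'E'
from rig import *
from h import *
import cv2
def ray(c,u,v,z=0):
    d=c["cam_to_world"][:3,:3]@[(u-c["cx"])/c["fx"],(v-c["cy"])/c["fy"],1]; o=c["cam_to_world"][:3,3]; return (o+d*(z-o[2])/d[2]).round(3)
D=load("side0");S=load("scene0")
print("yel gauge base",ray(D,333,287),ray(S,438,240),"wrench",ray(D,366,226),ray(D,355,258),ray(S,361,193),ray(S,402,214))
print(sense()["joint_positions"].round(3))
c=camera("wrist"); np.savez("w6.npz",**{k:np.array(v) for k,v in c.items()}); d=camera("side")
cv2.imwrite("pics/w6.png",np.hstack([c["color"][:,120:520,::-1],d["color"][40:340,230:530,::-1].repeat(2,0)[:400,:] if 0 else cv2.resize(d["color"][60:260,220:420,::-1],(400,400))]))
E
```

```text
time: 10.1
tcp_pos: [0.4818, 0.0166, 0.1973]
tcp_rot: [1.966, 1.864, 0.505]
ft_force: [0.5, -0.0, -3.5]
finger_gap: 0.405
gripper_force: 64.0
yel gauge base [0.377 0.365 0.   ] [ 0.374  0.368 -0.   ] wrench [ 0.376  0.069 -0.   ] [0.359 0.229 0.   ] [0.368 0.072 0.   ] [0.356 0.229 0.   ]
[-0.064  0.034  2.204  0.008  0.372 -0.018]
```

View pics/w6.png

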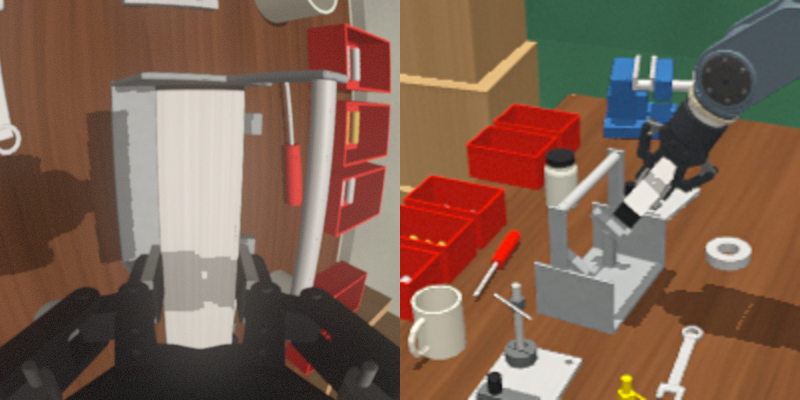

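The bar is held square across the jaws and clear of the caddy (side crop, bar at (640,195)). Next is the turn to vertical at the plate's yaw.

```bash
cat > tgt.py <<'E'
from rig import *
from h import *
def delta(yaw=.0208):
    s=sense(); c,n=np.cos(yaw),np.sin(yaw)
    G=np.array([[-n,c,0],[c,n,0],[0,0,-1]]).T
    M=R.from_rotvec(s["tcp_rot"]).as_matrix()
    return np.degrees((R.from_matrix(G)*R.from_matrix(M).inv()).as_rotvec())
if __name__=="__main__": print(delta(), delta()/12, sense()["tcp_pos"].round(4))
E
python3 tgt.py
```

```text
[ 0.63530601 30.34401816  4.13435594] [0.05294217 2.52866818 0.34452966] [0.4817 0.0166 0.1964]
```

```bash
python3 -m creep '[[-0.106,0.958,0.077,0.053,2.53,0.345,25],[-0.106,0.958,0.077,0.053,2.53,0.345,25],[-0.106,0.958,0.077,0.053,2.53,0.345,25],[-0.106,0.958,0.077,0.053,2.53,0.345,25],[-0.106,0.958,0.077,0.053,2.53,0.345,25],[-0.106,0.958,0.077,0.053,2.53,0.345,25],[-0.106,0.958,0.077,0.053,2.53,0.345,25],[-0.106,0.958,0.077,0.053,2.53,0.345,25],[-0.106,0.958,0.077,0.053,2.53,0.345,25],[-0.106,0.958,0.077,0.053,2.53,0.345,25],[-0.106,0.958,0.077,0.053,2.53,0.345,25],[-0.106,0.958,0.077,0.053,2.53,0.345,25]]' && python3 -m creep '[[0,0,0,0,0,0,25],[0,0,0,0,0,0,25],[0,0,0,0,0,0,25]]'; python3 tgt.py
python3 - <<'E'
from rig import *
from h import *
import cv2
c=camera("wrist"); np.savez("w7.npz",**{k:np.array(v) for k,v in c.items()})
d=camera("side")
cv2.imwrite("pics/w7.png",np.hstack([c["color"][:,120:520,::-1],cv2.resize(d["color"][100:300,200:400,::-1],(400,400))]))
P=body([.567,.302,.0208],[[-.06,-.09,.012],[-.06,.09,.012],[.06,-.09,.012],[.06,.09,.012]])
print("plate corners pred wrist",(fish(c,P)-[120,0]).round(1).tolist())
E
```

```text
time: 11.4
tcp_pos: [0.45, 0.3052, 0.219]
tcp_rot: [-2.197, -2.244, 0.003]
ft_force: [0.3, -0.5, -2.9]
finger_gap: 0.404
gripper_force: 63.9
time: 11.7
tcp_pos: [0.4499, 0.3034, 0.2196]
tcp_rot: [2.198, 2.243, -0.0]
ft_force: [-0.2, 0.3, -3.1]
finger_gap: 0.402
gripper_force: 63.9
[0.04820121 0.02959665 0.01481101] [0.00401677 0.00246639 0.00123425] [0.4499 0.3034 0.2196]
plate corners pred wrist [[242.3, 238.3], [247.4, 97.7], [326.3, 236.3], [340.0, 103.9]]
```

View pics/w7.png

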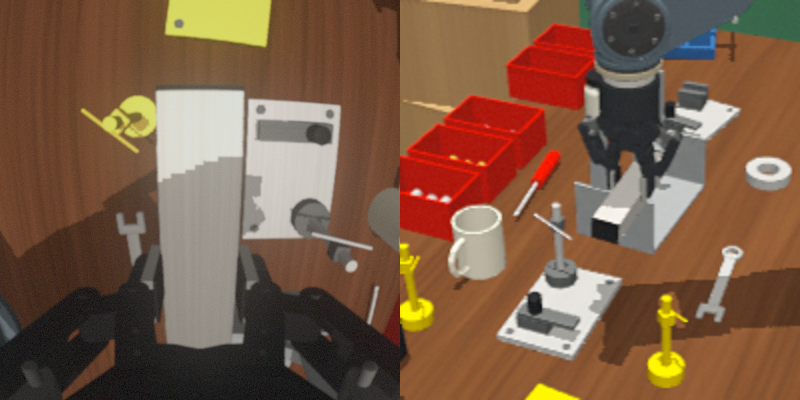

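All corners match the predicted plate pose within about 2 px: front edge from (246,240) to (249,98), with the bar parallel to it. Lowering now.

```bash
python3 -m creep '[[0.02,0,-0.9,0,0,0,25],[0.02,0,-0.9,0,0,0,25],[0.02,0,-0.9,0,0,0,25],[0.02,0,-0.9,0,0,0,25],[0.02,0,-0.9,0,0,0,25],[0.02,0,-0.9,0,0,0,25],[0.02,0,-0.9,0,0,0,25],[0.02,0,-0.9,0,0,0,25],[0.02,0,-0.7,0,0,0,25],[0,0,-0.3,0,0,0,25],[0,0,0,0,0,0,25],[0,0,0,0,0,0,25]]'; python3 -m creep '[[0,0,-0.1,0,0,0,25],[0,0,-0.1,0,0,0,25]]'
```

```text
time: 13.0
tcp_pos: [0.455, 0.3042, 0.0164]
tcp_rot: [2.197, 2.243, 0.003]
ft_force: [-0.8, -0.0, -3.4]
finger_gap: 0.408
gripper_force: 63.9
time: 13.2
tcp_pos: [0.4549, 0.3043, 0.0112]
tcp_rot: [2.197, 2.244, 0.004]
ft_force: [-0.3, 0.2, -2.6]
finger_gap: 0.407
gripper_force: 63.9
```

```bash
python3 -m creep '[[0,0,-0.1,0,0,0,25],[0,0,-0.1,0,0,0,25]]' | grep -E "pos|ft"; python3 -m creep '[[0,0,-0.1,0,0,0,25],[0,0,0,0,0,0,25]]'| grep -E "pos|ft"; python3 tgt.py
python3 - <<'E'
from h import *
from rig import *
c=camera("wrist");im=c["color"].min(2).astype(int); np.savez("w8.npz",**{k:np.array(v) for k,v in c.items()})
for y in (100,130,160): print(y,im[y,270:400:2].tolist())
E
```

```text
tcp_pos: [0.4545, 0.3041, 0.0055]
ft_force: [0.4, 0.6, -4.0]
tcp_pos: [0.4543, 0.3039, 0.0027]
ft_force: [0.1, -0.2, -3.3]
[ 0.01306827  0.04453732 -0.00675389] [ 0.00108902  0.00371144 -0.00056282] [0.4543 0.3039 0.0027]
100 [67, 66, 86, 173, 209, 211, 207, 210, 214, 216, 215, 215, 216, 214, 214, 214, 214, 216, 219, 218, 216, 215, 218, 218, 218, 215, 214, 213, 216, 217, 217, 221, 219, 217, 218, 218, 218, 220, 218, 220, 218, 216, 218, 220, 222, 218, 207, 135, 72, 69, 67, 70, 67, 65, 65, 62, 65, 64, 63, 61, 60, 63, 61, 64, 61]
130 [74, 77, 77, 147, 206, 210, 210, 210, 215, 216, 216, 216, 216, 215, 215, 213, 214, 217, 220, 219, 218, 216, 217, 218, 215, 215, 214, 216, 217, 215, 219, 221, 217, 217, 216, 217, 219, 220, 221, 220, 219, 216, 219, 220, 220, 217, 193, 116, 78, 76, 82, 79, 72, 76, 71, 73, 73, 71, 66, 67, 67, 68, 67, 62, 67]
160 [73, 72, 75, 124, 195, 210, 209, 210, 213, 214, 214, 216, 214, 215, 214, 212, 214, 218, 219, 219, 217, 216, 213, 218, 214, 212, 208, 208, 208, 208, 211, 211, 209, 193, 152, 153, 154, 157, 155, 154, 152, 152, 152, 153, 152, 148, 106, 69, 74, 68, 71, 74, 79, 70, 71, 76, 66, 73, 67, 65, 69, 70, 68, 66, 66]
```

Still in the air, as expected (contact predicted near z = −4 mm).

```bash
python3 -m creep '[[0,0,-0.1,0,0,0,25],[0,0,-0.1,0,0,0,25],[0,0,0,0,0,0,25]]' | grep -E "pos|ft"
```

```text
tcp_pos: [0.4543, 0.3039, -0.0023]
ft_force: [-0.2, -0.8, -3.7]
```

```bash
python3 -m creep '[[0,0,-0.08,0,0,0,25],[0,0,0,0,0,0,25]]' | grep -E "pos|ft"
```

```text
tcp_pos: [0.4544, 0.304, -0.0041]
ft_force: [-0.3, 0.0, -3.8]
```

```bash
python3 -m creep '[[0,0,-0.08,0,0,0,25],[0,0,0,0,0,0,25]]' | grep -E "pos|ft"
```

```text
tcp_pos: [0.4547, 0.3042, -0.0055]
ft_force: [-1.8, -0.2, 1.9]
```

```bash
python3 -m creep '[[0,0,-0.08,0,0,0,25],[0,0,0,0,0,0,25]]' | grep -E "pos|ft"
```

```text
tcp_pos: [0.4554, 0.3044, -0.0066]
ft_force: [-1.4, -2.2, 12.5]
```

```bash
python3 -m creep '[[0,0,0.04,0,0,0,25],[0.3,0,0,0,0,0,25],[0.3,0,0,0,0,0,25],[0,0,0,0,0,0,25]]' | grep -E "pos|ft"
```

```text
tcp_pos: [0.4704, 0.3042, -0.0066]
ft_force: [0.3, -1.5, 4.8]
```

```bash
python3 -m creep '[[0.15,0,0,0,0,0,25],[0,0,0,0,0,0,25]]' | grep -E "pos|ft"
```

```text
tcp_pos: [0.4729, 0.304, -0.0067]
ft_force: [-4.5, -0.7, 7.4]
```

```bash
python3 -m creep '[[0.15,0,0,0,0,0,25],[0,0,0,0,0,0,25]]' | grep -E "pos|ft"
```

```text
tcp_pos: [0.4765, 0.304, -0.0067]
ft_force: [-5.3, -0.8, 8.6]
```

```bash
python3 -m creep '[[0.15,0,0,0,0,0,25],[0,0,0,0,0,0,25]]' | grep -E "pos|ft"
```

```text
tcp_pos: [0.4803, 0.304, -0.0067]
ft_force: [-5.2, 0.1, 8.7]
```

```bash
python3 -m creep '[[0.15,0,0,0,0,0,25],[0,0,0,0,0,0,25]]' | grep -E "pos|ft"
```

```text
tcp_pos: [0.484, 0.3041, -0.0067]
ft_force: [-4.0, -1.0, 9.9]
```

```bash
python3 -m creep '[[0.12,0,0,0,0,0,25],[0,0,0,0,0,0,25]]' | grep -E "pos|ft"
```

```text
tcp_pos: [0.4869, 0.3041, -0.0067]
ft_force: [-5.2, -1.1, 8.4]
```

```bash
python3 -m creep '[[0.08,0,0,0,0,0,25],[0,0,0,0,0,0,25]]' | grep -E "pos|ft"
```

```text
tcp_pos: [0.4881, 0.304, -0.0067]
ft_force: [-8.5, -0.4, 10.8]
```

```bash
python3 -m creep '[[0.06,0,0,0,0,0,25],[0,0,0,0,0,0,25]]' | grep -E "pos|ft"; python3 tgt.py
```

```text
tcp_pos: [0.4883, 0.304, -0.0068]
ft_force: [-14.6, 0.8, 16.1]
[ 0.05886141 -0.25303676  0.06271206] [ 0.00490512 -0.0210864   0.005226  ] [ 0.4883  0.304  -0.0068]
```

Contact with the plate edge at x ≈ 0.488, as predicted. Releasing, rising and checking.

```bash
python3 -m creep '[[-0.02,0,0.03,0,0,0,25],[0,0,0,0,0,0,65],[0,0,0,0,0,0,65],[0,0,0,0,0,0,65],[0,0,0,0,0,0,65],[0,0,0,0,0,0,65]]' && python3 -m creep '[[0,0,0.5,0,0,0,65],[0,0,1,0,0,0,65],[0,0,1,0,0,0,65],[0,0,1,0,0,0,65],[0,0,1,0,0,0,65],[-0.5,0,1,0,0,0,65],[-1,0,1,0,0,0,65],[-1,0,1,0,0,0,65],[0,0,0,0,0,0,65],[0,0,0,0,0,0,65]]'
python3 - <<'E'
from h import *
from rig import *
import cv2
c=camera("wrist"); np.savez("w9.npz",**{k:np.array(v) for k,v in c.items()}); cv2.imwrite("pics/w9.png",c["color"][:,:,::-1])
s=camera("scene");d=camera("side");np.savez("s9.npz",**{k:np.array(v) for k,v in s.items()});np.savez("d9.npz",**{k:np.array(v) for k,v in d.items()})
q=[.567,.302,.0208]
im=c["color"].min(2).astype(float)
# scan perpendicular-ish rows in image for bar front edge / seam, comparing to predicted
for y in (-.07,-.035,0,.035,.07):
    P=body(q,[[-.096,y,.03],[-.060,y,.03],[-.060,y,.012],[-.096,y,.0]]); p=fish(c,P)
    r=int(round(p[0,1])); 
    if not(0<=r<400): print(y,p); continue
    u=int(p[0,0]); print(y,p.round(1).tolist(),u-12,im[r,u-12:u+60:1].astype(int).tolist())
E
```

```text
time: 16.95
tcp_pos: [0.4907, 0.304, -0.0062]
tcp_rot: [2.197, 2.244, 0.002]
ft_force: [-0.3, -0.1, 0.6]
finger_gap: 0.764
gripper_force: 0.0
time: 17.95
tcp_pos: [0.4282, 0.3042, 0.1824]
tcp_rot: [2.196, 2.244, 0.005]
ft_force: [-0.5, -0.3, 0.1]
finger_gap: 0.761
gripper_force: 0.0
-0.07 [[356.5, 244.3], [387.5, 243.8], [384.5, 237.2], [353.7, 233.5]] 344 [49, 55, 49, 55, 50, 55, 51, 54, 66, 82, 90, 95, 116, 136, 147, 149, 146, 147, 147, 148, 144, 146, 146, 148, 143, 147, 150, 149, 149, 152, 151, 150, 151, 147, 150, 158, 173, 190, 198, 206, 208, 204, 197, 195, 200, 201, 199, 192, 164, 141, 131, 129, 126, 135, 157, 178, 190, 197, 199, 198, 198, 200, 201, 202, 202, 198, 198, 199, 202, 203, 203, 201]
-0.035 [[357.9, 215.4], [390.0, 215.2], [386.7, 209.7], [354.9, 206.4]] 345 [57, 54, 56, 55, 62, 57, 60, 60, 66, 80, 92, 99, 107, 129, 143, 150, 149, 150, 149, 152, 148, 149, 151, 146, 149, 148, 150, 148, 151, 152, 149, 152, 151, 152, 155, 159, 168, 186, 200, 208, 209, 209, 210, 205, 202, 203, 203, 204, 204, 205, 203, 204, 204, 201, 201, 202, 206, 205, 204, 206, 204, 203, 202, 201, 202, 20
[... 602 characters left out ...]
, 218, 219, 217, 217, 215, 216, 218, 219, 218, 217, 215, 215, 216, 215, 213, 214, 215, 213, 214, 216, 214, 216, 216, 215, 213, 215, 212, 212, 209, 203, 200, 204, 206, 207, 210, 208, 208, 206, 209, 210, 208, 208, 206, 206, 208, 210, 211, 209, 208, 209, 208, 209, 209, 208, 208]
0.07 [[361.1, 117.7], [395.6, 118.8], [391.6, 117.9], [357.4, 116.3]] 349 [66, 68, 71, 73, 71, 70, 71, 71, 76, 88, 93, 103, 145, 193, 212, 217, 220, 221, 222, 222, 222, 220, 219, 220, 221, 221, 219, 219, 219, 217, 217, 214, 216, 216, 216, 217, 218, 215, 214, 217, 216, 216, 214, 216, 214, 212, 206, 204, 208, 210, 207, 212, 211, 205, 191, 179, 175, 175, 188, 196, 202, 206, 209, 210, 211, 210, 209, 210, 211, 212, 207, 208]
```

The bar's front edge matches a flush position to under 0.5 px along its whole length, with no dark seam. Now the strap knob.

```bash
python3 -m creep '[[0.862,0.303,0,0,0,0,65],[0.862,0.303,0,0,0,0,65],[0.862,0.303,0,0,0,0,65],[0.862,0.303,0,0,0,0,65],[0.862,0.303,0,0,0,0,65],[0.862,0.303,0,0,0,0,65],[0.862,0.303,0,0,0,0,65],[0,0,0,0,0,0,65],[0,0,0,0,0,0,65]]' && python3 -m creep '[[0,0,-1,0,0,0,65],[0,0,-1,0,0,0,65],[0,0,-1,0,0,0,65],[0,0,-1,0,0,0,65],[0,0,-0.5,0,0,0,65],[0,0,-0.5,0,0,0,65],[0,0,-0.5,0,0,0,65],[0,0,0,0,0,0,65]]'; python3 tgt.py
python3 - <<'E'
from h import *
from rig import *
import cv2
q=[.567,.302,.0208]; d=camera("side"); c=camera("wrist"); im=c["color"].max(2)
np.savez("w10.npz",**{k:np.array(v) for k,v in c.items()})
p=fish(c,body(q,[[.018-j,.055,.07] for j in(0,.005,.01)])); print(p.round(1).tolist())
r=int(p[1,1]); print(im[r,int(p[2,0])-25:int(p[0,0])+25].tolist(),int(p[2,0])-25)
E
```

```text
time: 19.0
tcp_pos: [0.5788, 0.3566, 0.1798]
tcp_rot: [2.198, 2.244, -0.002]
ft_force: [-0.3, -0.8, -0.1]
finger_gap: 0.763
gripper_force: 0.0
time: 19.8
tcp_pos: [0.5782, 0.3567, 0.0425]
tcp_rot: [2.198, 2.244, -0.001]
ft_force: [0.3, 0.4, -0.2]
finger_gap: 0.762
gripper_force: 0.0
[ 0.04965355 -0.02586091 -0.0095058 ] [ 0.0041378  -0.00215508 -0.00079215] [0.5782 0.3567 0.0425]
[[329.2, 267.0], [319.2, 267.0], [309.2, 267.0]]
[144, 144, 142, 143, 140, 144, 146, 146, 145, 146, 147, 148, 144, 145, 146, 140, 124, 89, 62, 53, 52, 56, 53, 55, 54, 53, 50, 53, 54, 53, 51, 56, 54, 50, 54, 53, 53, 52, 50, 55, 50, 50, 54, 53, 55, 57, 55, 53, 54, 55, 50, 51, 55, 46, 56, 54, 50, 61, 82, 120, 138, 146, 144, 145, 147, 143, 141, 142, 140, 141] 284
```

```bash
python3 -m creep '[[0,0,-0.26,0,0,0,65],[0,0,-0.26,0,0,0,65],[0,0,0,0,0,0,65]]' | grep -E "pos|ft" && python3 -m creep '[[0,0,0,0,0,0,12],[0,0,0,0,0,0,12],[0,0,0,0,0,0,12],[0,0,0,0,0,0,12],[0,0,0,0,0,0,12],[0,0,0,0,0,0,12],[0,0,0,0,0,0,12]]'
```

```text
tcp_pos: [0.5784, 0.3568, 0.0299]
ft_force: [-0.8, 0.9, 0.5]
time: 20.9
tcp_pos: [0.5791, 0.3572, 0.0313]
tcp_rot: [2.197, 2.244, 0.003]
ft_force: [0.2, -0.1, 5.4]
finger_gap: 0.227
gripper_force: 58.7
```

```bash
python3 -m creep '[[0,0,0.04,0,0,0,12],[-0.34,-0.007,0,0,0,0,12],[-0.34,-0.007,0,0,0,0,12],[-0.34,-0.007,0,0,0,0,12],[-0.34,-0.007,0,0,0,0,12],[-0.34,-0.007,0,0,0,0,12],[0,0,0,0,0,0,12]]' && python3 -m creep '[[-0.08,0,0,0,0,0,12],[0,0,0,0,0,0,12]]'
```

```text
time: 21.6
tcp_pos: [0.5347, 0.3565, 0.0315]
tcp_rot: [2.197, 2.245, 0.0]
ft_force: [-2.2, 5.2, -5.0]
finger_gap: 0.229
gripper_force: 59.6
time: 21.8
tcp_pos: [0.5346, 0.3566, 0.0316]
tcp_rot: [2.196, 2.244, 0.005]
ft_force: [8.1, 5.6, -10.2]
finger_gap: 0.229
gripper_force: 59.5
```

```bash
python3 -m creep '[[0.04,0,0,0,0,0,12],[0,0,0,0,0,0,60],[0,0,0,0,0,0,60],[0,0,0,0,0,0,60],[0,0,0,0,0,0,60],[0,0,0,0,0,0,60]]' | grep -E "pos|ft|gap" && python3 -m creep '[[0,0,0.5,0,0,0,60],[0,0,1,0,0,0,60],[0,0,1,0,0,0,60],[0,0,1,0,0,0,60],[0,0,1,0,0,0,60],[-1,0,1,0,0,0,60],[-1,0,1,0,0,0,60],[-1,0,0.5,0,0,0,60],[-1,0,0,0,0,0,60],[0,0,0,0,0,0,60],[0,0,0,0,0,0,60]]'
python3 - <<'E'
from h import *
from rig import *
import cv2
q=[.567,.302,.0208]; c=camera("wrist"); im=c["color"].min(2)
cv2.imwrite("pics/w11.png",c["color"][:,:,::-1])
for y in (-.07,-.035,0,.03,.08):
    p=fish(c,body(q,[[-.096,y,.03],[-.06,y,.03]])); r=int(round(p[0,1])); u=int(p[0,0]); print("bar",y,p.round(1).tolist(),u-8,im[r,u-8:u+8].tolist(),"seam",im[int(round(p[1,1])),int(p[1,0])-9:int(p[1,0])+6].tolist())
p=fish(c,body(q,[[.018-j,.055,.07] for j in(0.042,.05)]+[[-.097,.055,.042]])); print(p.round(1).tolist())
r=int(p[1,1]);u=int(p[1,0]);print(u-30,im[r,u-30:u+30].tolist()); r=int(p[2,1]);u=int(p[2,0]);print("nose",u-10,im[r,u-10:u+10].tolist())
# other scene: gauge / vblock unchanged?
for n in("scene","side"):
    a=load(n+"0")["color"].astype(int); b=camera(n)["color"].astype(int); D=np.abs(a-b).max(2)>40
    bx=dict(scene=[("gauge",335,205,360,258),("vblockplate",215,150,262,188)],side=[("gauge",265,198,292,243),("vblockplate",330,138,372,172)])[n]
    for k,x0,y0,x1,y1 in bx: print(n,k,D[y0:y1,x0:x1].mean().round(3))
E
```

```text
tcp_pos: [0.5353, 0.3561, 0.032]
ft_force: [-0.0, 0.2, 0.0]
finger_gap: 0.703
time: 23.5
tcp_pos: [0.4356, 0.3564, 0.2078]
tcp_rot: [2.197, 2.244, 0.003]
ft_force: [0.6, 0.0, -0.4]
finger_gap: 0.702
gripper_force: 0.0
bar -0.07 [[345.7, 272.0], [373.5, 271.4]] 337 [61, 63, 58, 61, 65, 64, 63, 90, 144, 183, 198, 198, 197, 198, 197, 196] seam [198, 199, 201, 200, 196, 199, 200, 199, 196, 187, 191, 191, 175, 141, 95]
bar -0.035 [[346.7, 247.6], [375.6, 247.2]] 338 [59, 61, 64, 59, 61, 66, 73, 90, 102, 122, 137, 142, 141, 142, 140, 142] seam [200, 202, 200, 200, 201, 200, 200, 201, 198, 195, 194, 196, 193, 188, 175]
bar 0 [[347.8, 221.2], [377.6, 221.0]] 339 [51, 52, 55, 52, 51, 58, 64, 86, 99, 119, 138, 145, 142, 144, 142, 140] seam [143, 142, 141, 145, 145, 143, 147, 145, 143, 136, 136, 137, 137, 138, 140]
bar 0.03 [[348.5, 197.0], [379.2, 197.0]] 340 [51, 37, 51, 57, 47, 57, 74, 86, 101, 121, 142, 142, 146, 144, 148, 147] seam [145, 144, 146, 146, 144, 145, 144, 145, 142, 142, 149, 159, 183, 195, 198]
bar 0.08 [[349.7, 154.0], [381.4, 154.5]] 341 [44, 49, 51, 48, 42, 56, 67, 81, 104, 152, 194, 208, 210, 211, 211, 212] seam [207, 208, 208, 208, 205, 205, 206, 208, 206, 201, 195, 200, 201, 196, 181]
[[421.1, 185.6], [413.9, 185.6], [349.3, 178.4]]
383 [84, 87, 86, 92, 99, 111, 115, 118, 118, 117, 119, 119, 117, 117, 112, 108, 94, 76, 59, 63, 59, 62, 67, 70, 75, 76, 74, 75, 68, 78, 70, 68, 66, 71, 68, 72, 66, 74, 72, 77, 92, 110, 115, 112, 115, 113, 117, 116, 116, 118, 116, 115, 115, 112, 112, 119, 112, 114, 117, 115]
nose 339 [48, 49, 47, 45, 51, 50, 45, 52, 75, 78, 82, 73, 75, 78, 81, 82, 76, 83, 81, 78]
scene gauge 0.0
scene vblockplate 0.0
side gauge 0.0
side vblockplate 0.055
```

```bash
python3 -c "
from rig import *
print(close_job())"
```

```text
the job is handed in; nothing more can be done
None
```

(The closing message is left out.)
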